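# Gather the balance masses in the tall corner of the tote

## Task

Put the stray steel mass into the tote with the other three while the tote stands on the bench. Then lift the tote by its carrying handle and tip it so that all four masses slide together into the corner with the raised walls, and finish while still holding it there: clear of the bench, clearly tilted down towards that corner, still, with all four bunched in the corner. Leave the glassware alone.

Things in the scene. Friction and masses are not known exactly. Their poses are not given: they have to be found in the camera images.
- tote: grey plastic open tote, loose on the bench, 160 mm (its x) by 200 mm (y), walls 42 mm high and 4 mm thick, floor 4 mm thick, about 0.3 kg; walls raised to 62 mm for about 60 mm each way at its -x, +y corner. Origin: centre of the underside, z up. The masses slide on its smooth floor (friction up to 0.25): a 30 to 40 degree slope along the diagonal brings them into the corner
- tote_handle (a point): middle of the rigid aluminium carrying bar, which runs along the tote's y over its middle from end to end: 14 mm wide (tote x), 62 to 82 mm above the underside, this point at 72 mm. Grip it firmly here across x (60 N or more). Below it is free space; on each side of it the tote has an opening 69 mm (x) by 192 mm (y)
- tote_corner (a point): the inside of the raised-wall corner, where the two inner wall faces meet, at tote (-76, +96) mm, 14 mm above the tote's inner floor (18 mm above its underside); axes as the tote's
- mass_a: polished steel laboratory mass, about 60 g: a plain upright cylinder 22 mm in diameter and 18 mm high with a narrow neck and a 16 mm wide knob on top, 28 mm high in all; origin on its axis 14 mm above its underside, z up along the axis. Starts standing in the tote, in its +x half
- mass_b: polished steel laboratory mass, about 60 g: a plain upright cylinder 22 mm in diameter and 18 mm high with a narrow neck and a 16 mm wide knob on top, 28 mm high in all; origin on its axis 14 mm above its underside, z up along the axis. Starts standing in the tote, in its +x half
- mass_c: polished steel laboratory mass, about 60 g: a plain upright cylinder 22 mm in diameter and 18 mm high with a narrow neck and a 16 mm wide knob on top, 28 mm high in all; origin on its axis 14 mm above its underside, z up along the axis. Starts standing in the tote, in its +x half
- stray: polished steel laboratory mass, about 60 g: a plain upright cylinder 22 mm in diameter and 18 mm high with a narrow neck and a 16 mm wide knob on top, 28 mm high in all; origin on its axis 14 mm above its underside, z up along the axis. The stray one: starts standing on the bench, to the right (-y) of the tote
- beaker: bystander: glass beaker 68 mm in diameter, 85 mm high, standing on the bench; origin at the centre of its underside
- dish: bystander: shallow glass dish 92 mm in diameter, 16 mm high; origin at the centre of its underside
- reagent: bystander: amber glass bottle with a black cap, 60 mm in diameter, 110 mm high; origin at the centre of its underside

How it is judged (in metres and radians):
On the way, in this order (a step that is already met when the one before it is completed fails the run):
1. the stray mass is in the tote, let go, with the tote standing on the bench (x of stray in the frame of tote between -0.076 and 0.076 m and y of stray in the frame of tote between -0.096 and 0.096 m and z of stray in the frame of tote between 0 and 0.03 m and contact force between the fingers and stray below 0.2 N and height (world z) of tote below 0.01 m and angle between tote's own z axis and vertical below 0.1 rad), for 0.2 s.
2. the tote is lifted off the bench (height (world z) of tote_handle above 0.12 m and contact force between the fingers and tote above 1 N), for 0.2 s.
At the end, for the whole second after the job is handed in: all four masses within 85 mm of site tote_corner; tote tilted 17 to 60 degrees, sloping down to the raised corner along both sides (7 degrees or more each); corner point over 35 mm above the bench; gripped by the fingers and still (under 0.03 m/s, 0.2 rad/s) (distance between each of mass_a, mass_b, mass_c, stray and tote_corner below 0.085 m and angle between tote's own z axis and vertical between 0.3 and 1.05 rad and angle between tote's own x axis and vertical below 1.45 rad and angle between tote's own y axis and vertical above 1.69 rad and height (world z) of tote_corner above 0.035 m and contact force between the fingers and tote above 1 N and linear speed of tote below 0.03 m/s and angular speed of tote below 0.2 rad/s); the arm keeps its last pose, push and grip.
It fails at once if beaker is pushed out of its place (30 mm) or tipped over (distance of beaker from where it was at the start of the episode above 0.03 m or angle between beaker's own z axis and vertical above 0.5 rad).
It fails at once if dish is pushed out of its place (30 mm) or tipped over (distance of dish from where it was at the start of the episode above 0.03 m or angle between dish's own z axis and vertical above 0.5 rad).
It fails at once if reagent is pushed out of its place (30 mm) or tipped over (distance of reagent from where it was at the start of the episode above 0.03 m or angle between reagent's own z axis and vertical above 0.5 rad).
It also fails if it takes over 53 s, if anything falls off the work surface, if the arm or the gripper's body presses on something with over 40 N, if the wrist force passes 120 N, or if a joint passes its speed limit or range.

## Robot

A 6-joint arm with a two-finger parallel gripper is mounted at the origin on the work surface. World frame = base frame: x ahead of the robot, y to its left, z up, the work surface at z = 0. Lengths are in mm, angles in degrees, forces in N, time in s.
With the tool pointing down it reaches from about 350 to 850 mm from the base axis. Payload 8.1 kg.
Tool frame: the origin (TCP) lies midway between the tips of the shut fingers; the grasp point (between the pads) lies 19 mm behind it; z points along the fingers, y is the line along which they close (so a half turn about z gives the same grasp; the last joint's range is limited). The gripper opens to 85 mm and grips with 20 to 120 N. Pads are 22 mm wide; open, the fingers measure 114 mm over their backs; the gripper's body (76 mm by 85 mm) begins 54 mm behind the grasp point. The pads swing forward as they close: fully open they stand 13 mm farther back than shut.
Start: joints at [-78.002, 7.471, 85.268, -0, 87.261, -4.893], TCP at [174.349, -574.115, 231.292] pointing down, gripper open.
Joint ranges: [-169.43, 169.43], [-51.17, 129.36], [1.28, 143.12], [-76.62, 256.62], [0, 156.53], [-152.29, 152.29]. Speed limits (degrees/s): [136.94, 136.94, 159.86, 180, 180, 180].

## Interface

Orientations are given as [roll, pitch, yaw] about the fixed x, y, z axes, in that order (R = Rz(yaw) Ry(pitch) Rx(roll)).
In Python, from bench import r gives the robot as it stands. The module is installed in compiled form; this text tells all that it offers.
- The arm moves only by the tool jog_arm, never from a script. Its argument "rows" is a list of rows, each a list of 2 entries, a list of its own where there are three numbers: the shift along the tool's x, y, z in mm, then the turn, a rotation vector about the tool's x, y, z in rad. A call has 1 to 10 rows; each row is the pose to reach, as a shift and turn from the pose commanded when the call began, along the tool's axes at that moment; what a row does not reach only later rows make up. A row lasts 1/10 s, in which the tool goes at most 50 mm and 8.59 degrees, less where a joint would pass 70% of its speed; a pose out of reach is approached as far as the arm can. A call with a gripper value outside its range is refused whole. "grip" is the finger opening in mm, from 0 to 85.4, set as the call begins (left out, the last holds). The fingers move at their own pace and stop on an object; "force" is the grip in N (left out, the last holds). Time passes only in rows, so rows that repeat a pose let the fingers close. It gives the time, the measured TCP pose, the force, the opening and the grip force at its end, in the units of the state.
- r.sense(): the state, without advancing time (a new reading comes with each control period).
- r.snapshot(name): name is "scene" or "top"; returns (picture, depth): 384x512x3 uint8, blue, green, red; 384x512 float32, mm along the optical axis (not along the pixel's ray), 0 where there is no reading.
- r.camera_params(name): a dict with "fx", "fy", "cx", "cy" (pixels), "pose" (4x4, takes a point from camera to world coordinates). Camera axes: x right, y down, z forward; pixel columns grow to the right and rows downward; lengths in mm; the calibration is good to about 2 mm. A picture is of the moment at which its call begins. camera_params takes no time and is no camera call.
- r.hand_in(): hands the job in; it is judged then, once.
The state is a dict: "time": time; "joint_pos": joint angles; "qd": joint speeds; "joint_efforts": joint torques, N m; "tool_pos": TCP position; "tcp_rot": TCP orientation; "ft_force": force on the tool from outside, world axes, zero at the start; "wrist_torque": the same for the moment, N m; "finger_gap": finger opening in mm; "grip_force": force on a finger pad.
Only numpy, scipy, OpenCV 4.12 (cv2) and the standard library are available. Lean on these libraries where they do the work, as an engineer would, in place of code of your own. Each camera call takes 0.05 s, during which the arm holds its last target. There are 200 camera calls.

## Working session

There is one attempt and no reset: what is moved stays moved. The work goes in short steps, Python scripts to look and compute and a tool call to move; the robot and the scene stay as the last step left them, time stands still between calls to the robot, and variables do not carry over. Pictures are saved under pics/ and viewed, at most 10 in all, crops included, and the job is handed in when it is done.

Besides the shell and the picture viewer there is one more tool, called after "Call:" by a JSON object that holds its "fn" and its "kwargs", one argument or row to a line. jog_arm: Moves the arm, as the interface text tells. Its arguments: {"type":"object","properties":{"rows":{"type":"array"},"grip":{"type":"number"},"force":{"type":"number"}},"required":["rows"]}

```bash
mkdir -p pics; cat > h.py <<'E'
from bench import r
import numpy as np, cv2
def world(name,depth=None):
    p=r.camera_params(name); return p
def cloud(name,d):
    p=r.camera_params(name); v,u=np.mgrid[:384,:512]
    P=np.stack([(u-p['cx'])/p['fx']*d,(v-p['cy'])/p['fy']*d,d,np.ones_like(d)],-1)
    return (P@np.array(p['pose']).T)[...,:3]
def ray(name,u,v,z):
    p=r.camera_params(name);T=np.array(p['pose'])
    d=T[:3,:3]@np.array([(u-p['cx'])/p['fx'],(v-p['cy'])/p['fy'],1]);o=T[:3,3]
    return o+d*(z-o[2])/d[2]
E
python3 - <<'E'
from h import *
for n in ('top','scene'):
    im,d=r.snapshot(n); cv2.imwrite(f'pics/{n}0.png',im); np.save(f'{n}0.npy',d)
    p=r.camera_params(n); print(n,p['fx'],p['cx'],p['cy'],np.round(p['pose'],3).tolist())
print(r.sense())
E
```

```text
top 445.17301583151414 261.0015489657577 190.68338623730546 [[0.024, -0.995, 0.102, 428.386], [-1.0, -0.023, 0.004, 44.938], [-0.002, -0.102, -0.995, 1209.312], [0.0, 0.0, 0.0, 1.0]]
scene 406.2672156225058 253.7528325814401 197.02376625433223 [[0.631, 0.547, -0.55, 1161.685], [0.775, -0.428, 0.465, -462.995], [0.019, -0.72, -0.694, 896.559], [0.0, 0.0, 0.0, 1.0]]
{'time': 0.1, 'joint_pos': array([-7.80013960e+01,  7.51198870e+00,  8.53251478e+01, -8.09408122e-04,
        8.72605983e+01, -4.89225480e+00]), 'qd': array([ 0.06950683, -0.03836563, -0.16410923, -0.05236126,  0.02390379,
        0.04007041]), 'joint_efforts': array([ 1.14229875e-03, -5.70949996e+01, -5.01942337e+01, -1.77132492e-04,
        8.07210978e-03,  2.92059769e-05]), 'tool_pos': array([ 174.24866551, -573.61187659,  230.31652853]), 'tcp_rot': array([-1.79902552e+02, -7.52956848e-03,  1.68908917e+01]), 'ft_force': array([-0.44233385, -0.40716115, -0.73161404]), 'wrist_torque': array([0.05022495, 0.05702608, 0.02268217]), 'grip_force': 0.0, 'finger_gap': 85.40433112596502}
```

View pics/top0.png

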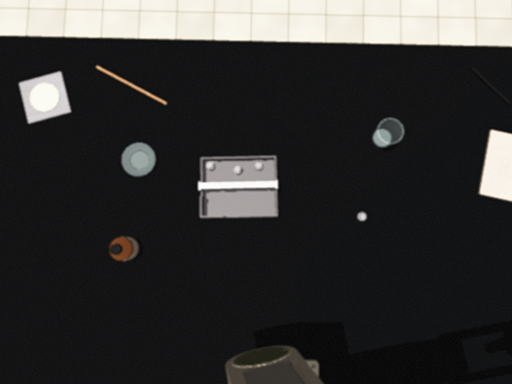

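View pics/scene0.png

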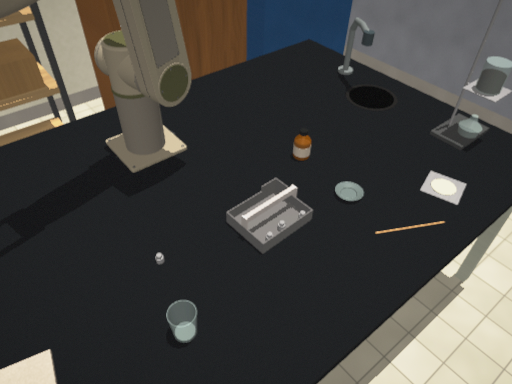

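The top view shows the stray at about (362,216), the handle bar from (198,186) to (278,184), and the tote's masses at (211,166), (238,170) and (259,166). The dish, reagent and beaker are well clear of these. The scene view shows the raised corner on the robot/+y side.

```bash
python3 - <<'E'
from h import *
im=cv2.imread('pics/top0.png'); g=cv2.cvtColor(im,cv2.COLOR_BGR2GRAY); d=np.load('top0.npy')
def blob(x0,y0,x1,y1,t):
    m=(g[y0:y1,x0:x1]>t).astype(np.uint8); v,u=np.nonzero(m); return u.mean()+x0,v.mean()+y0,len(u),m
u,v,n,_=blob(350,205,375,228,90); print('stray',u,v,n,ray('top',u,v,22))
m=(g[140:230,185:290]>215).astype(np.uint8); vv,uu=np.nonzero(m)
(c,s,a)=cv2.minAreaRect(np.stack([uu+185,vv+140],1).astype(np.float32)); b=cv2.boxPoints((c,s,a));print('bar',c,s,a)
print(ray('top',*c,82)); print([ray('top',*q,82).round(1).tolist() for q in b])
for q in [(211,166),(238,170),(259,166)]: print('mass',ray('top',*q,26).round(1))
for n,q,z in [('beaker',(390,130),85),('beakbase',(382,138),0),('reag',(117,249),110),('dish',(138,160),10)]: print(n,ray('top',*q,z).round(1))
# tote outline
m=((g>50)&(g<256)).astype(np.uint8)[145:225,190:290]; v,u=np.nonzero(m); print(cv2.minAreaRect(np.stack([u+190,v+145],1).astype(np.float32)))
C=cloud('top',d); print('bar depth',np.median(C[180:190,205:270][m[35:45,15:80]>0],0), 'table',C[300,150])
im=cv2.imread('pics/scene0.png'); g=cv2.cvtColor(im,cv2.COLOR_BGR2GRAY)
u,v,n,_=blob(150,248,170,268,90); print('stray sc',u,v,n,ray('scene',u,v,14))
E
```

```text
stray 361.53521126760563 216.05633802816902 71 [ 488.08200789 -219.48047115   22.        ]
bar (237.36337280273438, 175.07444763183594) (24.968395233154297, 77.0933609008789) 89.16968536376953
[582.2784503 110.9825758  82.       ]
[[610.8, 211.1, 82.0], [618.3, 13.7, 82.0], [553.9, 11.5, 82.0], [546.5, 207.7, 82.0]]
mass [612.9 185.8  26. ]
mass [603.7 113.   26. ]
mass [615.9  56.8  26. ]
beaker [ 708.  -278.5   85. ]
beakbase [ 706.1 -280.7    0. ]
reag [388.9 399.  110. ]
dish [627.3 387.5  10. ]
((237.53005981445312, 186.3624267578125), (62.34672546386719, 81.13460540771484), 89.0759506225586)
bar depth [558.44123012 113.01165455  79.79414182] table [252.8115633  337.99303111   3.42295882]
stray sc 159.26829268292684 257.5365853658537 82 [ 487.03338288 -221.36769676   14.        ]
```

Call:
{"fn": "jog_arm", "kwargs": {
  "rows": [
    [[25, -15, 5], [0, 0, 0.03]],
    [[65, -40, 15], [0, 0, 0.07]],
    [[110, -68, 28], [0, 0, 0.11]],
    [[155, -96, 42], [0, 0, 0.15]],
    [[200, -124, 56], [0, 0, 0.18]],
    [[245, -152, 70], [0, 0, 0.21]],
    [[290, -180, 84], [0, 0, 0.23]],
    [[335, -206, 98], [0, 0, 0.25]],
    [[370, -228, 108], [0, 0, 0.258]],
    [[395, -243, 111], [0, 0, 0.258]]
  ],
  "grip": 70
}}

```text
time: 1.1
tool_pos: [482.0, -224.7, 118.9]
tcp_rot: [-180.0, 0.1, 2.1]
ft_force: [1.9, -0.3, -0.4]
finger_gap: 70.0
grip_force: 0.0
```

Call:
{"fn": "jog_arm", "kwargs": {
  "rows": [
    [[8, -5, 10], [0, 0, 0]],
    [[8, -5, 30], [0, 0, 0]],
    [[8, -5, 35], [0, 0, 0]],
    [[8, -5, 35], [0, 0, 0]],
    [[8, -5, 35], [0, 0, 0]]
  ]
}}

```text
time: 1.6
tool_pos: [489.3, -222.3, 85.8]
tcp_rot: [180.0, -0.0, 2.0]
ft_force: [0.1, -0.2, -0.3]
finger_gap: 70.3
grip_force: 0.0
```

```bash
python3 - <<'E'
from h import *
im,d=r.snapshot('scene'); cv2.imwrite('pics/s1.png',cv2.resize(im[160:300,80:260],None,fx=4,fy=4))
g=cv2.cvtColor(im,cv2.COLOR_BGR2GRAY);m=g[248:270,148:172]
print((m>90).sum())
E
```

```text
67
```

View pics/s1.png

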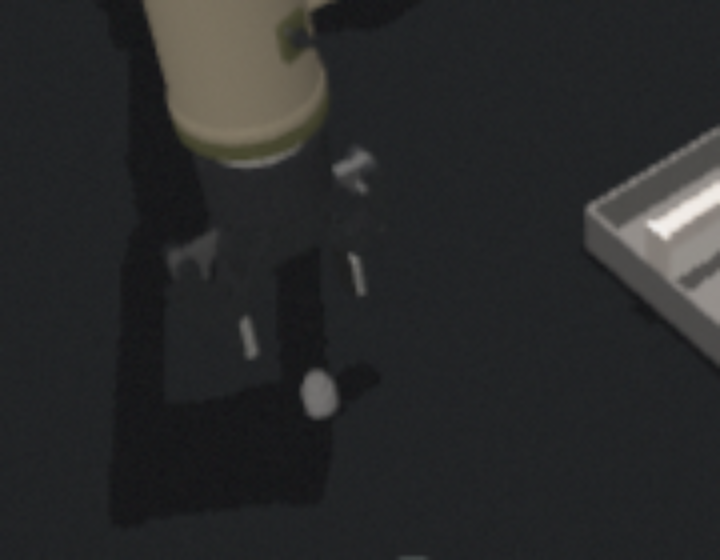

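The close view shows the stray at crop (319,394), which is centred between the pads at (248,338) and (357,274) and below them. I'll descend straight down.

Call:
{"fn": "jog_arm", "kwargs": {
  "rows": [
    [[-1, 0, 20], [0, 0, 0]],
    [[-1, 0, 45], [0, 0, 0]],
    [[-1, 0, 68], [0, 0, 0]],
    [[-1, 0, 78], [0, 0, 0]],
    [[-1, 0, 81], [0, 0, 0]],
    [[-1, 0, 81], [0, 0, 0]]
  ]
}}

```text
time: 2.25
tool_pos: [488.9, -222.0, 5.0]
tcp_rot: [180.0, -0.0, 2.1]
ft_force: [0.2, 0.0, 0.7]
finger_gap: 70.4
grip_force: 0.0
```

Call:
{"fn": "jog_arm", "kwargs": {
  "rows": [
    [[0, 0, 0], [0, 0, 0]],
    [[0, 0, 0], [0, 0, 0]],
    [[0, 0, 0], [0, 0, 0]],
    [[0, 0, 0], [0, 0, 0]],
    [[0, 0, 0], [0, 0, 0]],
    [[0, 0, 0], [0, 0, 0]],
    [[0, 0, 0], [0, 0, 0]],
    [[0, 0, 0], [0, 0, 0]]
  ],
  "grip": 5,
  "force": 30
}}

```text
time: 3.05
tool_pos: [489.1, -221.9, 5.2]
tcp_rot: [180.0, -0.1, 2.1]
ft_force: [-1.4, 1.4, 6.2]
finger_gap: 20.4
grip_force: 29.2
```

Call:
{"fn": "jog_arm", "kwargs": {
  "rows": [
    [[0, 0, -15], [0, 0, 0]],
    [[0, 0, -45], [0, 0, 0]],
    [[0, 0, -85], [0, 0, 0]],
    [[1, -15, -115], [0, 0, 0]],
    [[4, -48, -125], [0, 0, 0]],
    [[7, -90, -125], [0, 0, 0]],
    [[10, -135, -125], [0, 0, 0]],
    [[14, -180, -125], [0, 0, 0]],
    [[17, -225, -125], [0, 0, 0]],
    [[20, -270, -125], [0, 0, 0]]
  ]
}}

```text
time: 4.05
tool_pos: [498.4, 50.7, 130.3]
tcp_rot: [180.0, -0.1, 2.1]
ft_force: [1.6, -0.2, -0.5]
finger_gap: 20.3
grip_force: 29.5
```

Call:
{"fn": "jog_arm", "kwargs": {
  "rows": [
    [[3, -35, 0], [0, 0, 0]],
    [[5, -60, 0], [0, 0, 0]],
    [[7, -75, 0], [0, 0, 0]],
    [[7, -81, 0], [0, 0, 0]],
    [[7, -81, 0], [0, 0, 0]],
    [[7, -81, 0], [0, 0, 0]]
  ]
}}

```text
time: 4.65
tool_pos: [502.6, 129.2, 129.3]
tcp_rot: [180.0, 0.0, 2.1]
ft_force: [-0.1, -0.4, -0.6]
finger_gap: 20.3
grip_force: 29.5
```

```bash
python3 - <<'E'
from h import *
print(r.sense()['joint_pos'].round(1))
im,d=r.snapshot('scene'); cv2.imwrite('pics/s2.png',cv2.resize(im[130:270,190:350],None,fx=4,fy=4))
im,d=r.snapshot('top'); cv2.imwrite('pics/t2.png',cv2.resize(im[110:250,170:330],None,fx=4,fy=4))
E
```

```text
[  8.8  -0.9 104.8  -0.   76.1  96.7]
```

View pics/s2.png

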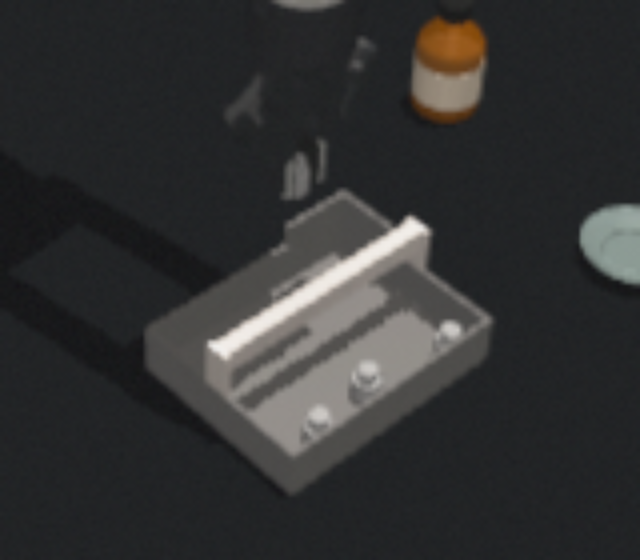

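The mass is held between the pads, above the −x half of the tote at crop (305,170). The other three masses stand in the +x half. Next I'll lower it and release.

Call:
{"fn": "jog_arm", "kwargs": {
  "rows": [
    [[0, 0, 20], [0, 0, 0]],
    [[0, 0, 50], [0, 0, 0]],
    [[0, 0, 80], [0, 0, 0]],
    [[0, 0, 100], [0, 0, 0]],
    [[0, 0, 110], [0, 0, 0]],
    [[0, 0, 115], [0, 0, 0]],
    [[0, 0, 118], [0, 0, 0]],
    [[0, 0, 118], [0, 0, 0]],
    [[0, 0, 118], [0, 0, 0]]
  ]
}}

```text
time: 5.65
tool_pos: [503.5, 130.3, 12.4]
tcp_rot: [-180.0, -0.1, 2.1]
ft_force: [0.6, -1.3, 1.4]
finger_gap: 20.3
grip_force: 29.5
```

Call:
{"fn": "jog_arm", "kwargs": {
  "rows": [
    [[0, 0, 1], [0, 0, 0]],
    [[0, 0, 1], [0, 0, 0]]
  ]
}}

```text
time: 5.85
tool_pos: [502.9, 130.3, 10.8]
tcp_rot: [-180.0, -0.0, 2.1]
ft_force: [-0.3, -0.2, -0.4]
finger_gap: 20.4
grip_force: 29.5
```

Call:
{"fn": "jog_arm", "kwargs": {
  "rows": [
    [[0, 0, 0], [0, 0, 0]],
    [[0, 0, 0], [0, 0, 0]],
    [[0, 0, 0], [0, 0, 0]],
    [[0, 0, 0], [0, 0, 0]],
    [[0, 0, 0], [0, 0, 0]]
  ],
  "grip": 45
}}

```text
time: 6.35
tool_pos: [502.6, 130.2, 10.3]
tcp_rot: [-180.0, 0.0, 2.1]
ft_force: [-0.3, -0.7, -0.0]
finger_gap: 44.9
grip_force: 0.0
```

Call:
{"fn": "jog_arm", "kwargs": {
  "rows": [
    [[0, 0, -10], [0, 0, 0]],
    [[0, 0, -35], [0, 0, 0]],
    [[0, 0, -75], [0, 0, 0]],
    [[0, 0, -115], [0, 0, 0]],
    [[0, 0, -140], [0, 0, 0]],
    [[0, 0, -140], [0, 0, 0]]
  ]
}}

```text
time: 6.95
tool_pos: [505.8, 130.7, 156.4]
tcp_rot: [-179.9, -0.5, 2.1]
ft_force: [-0.1, 0.2, 0.3]
finger_gap: 45.1
grip_force: 0.0
```

```bash
python3 - <<'E'
from h import *
im,d=r.snapshot('scene'); cv2.imwrite('pics/s3.png',cv2.resize(im[130:270,190:350],None,fx=4,fy=4))
# bar edges in scene at z=82: bright pixels
g=cv2.cvtColor(im,cv2.COLOR_BGR2GRAY); m=np.zeros_like(g); m[180:225,235:305]=(g[180:225,235:305]>195)
v,u=np.nonzero(m); W=np.array([ray('scene',a,b,82) for a,b in zip(u,v)])[:,:2]
print(len(u),cv2.minAreaRect(W.astype(np.float32)))
im=cv2.imread('pics/top0.png'); g=cv2.cvtColor(im,cv2.COLOR_BGR2GRAY); m=np.zeros_like(g); m[178:192,192:285]=(g[178:192,192:285]>190)
v,u=np.nonzero(m); W=np.array([ray('top',a,b,82) for a,b in zip(u,v)])[:,:2]
print(len(u),cv2.minAreaRect(W.astype(np.float32)))
E
```

```text
258 ((599.3184814453125, 110.2838363647461), (101.53588104248047, 200.0314483642578), 1.519182801246643)
548 ((558.513916015625, 109.91217041015625), (18.994779586791992, 201.61532592773438), 2.8374135494232178)
```

View pics/s3.png

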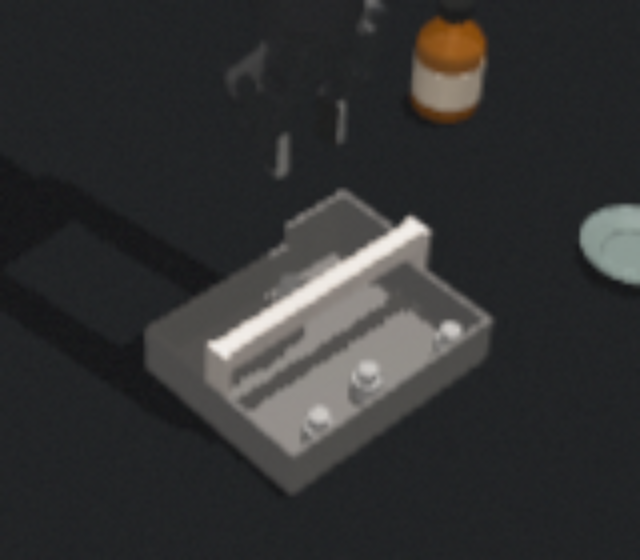

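The fingers are empty and the tote hasn't moved, but the bar hides the stray. I'll turn the hand across the bar, then check from the top camera.

Call:
{"fn": "jog_arm", "kwargs": {
  "rows": [
    [[5, 2, 0], [0, 0, -0.1]],
    [[10, 4, 0], [0, 0, -0.24]],
    [[18, 7, 0], [0, 0, -0.38]],
    [[25, 10, 0], [0, 0, -0.52]],
    [[32, 13, 0], [0, 0, -0.66]],
    [[40, 16, 0], [0, 0, -0.8]],
    [[47, 19, 0], [0, 0, -0.94]],
    [[52, 21, 0], [0, 0, -1.08]],
    [[54, 22, 0], [0, 0, -1.22]],
    [[54, 22, 0], [0, 0, -1.36]]
  ]
}}

```text
time: 8.0
tool_pos: [556.6, 109.9, 148.7]
tcp_rot: [-179.9, 0.0, 80.3]
ft_force: [-1.0, -0.2, -0.2]
finger_gap: 45.5
grip_force: 0.0
```

Call:
{"fn": "jog_arm", "kwargs": {
  "rows": [
    [[0, 0, 0], [0, 0, -0.1]],
    [[0, 0, 0], [0, 0, -0.18]],
    [[0, 0, 0], [0, 0, -0.211]],
    [[0, 0, 0], [0, 0, -0.211]],
    [[0, 0, 0], [0, 0, -0.211]]
  ]
}}

```text
time: 8.5
tool_pos: [556.7, 110.1, 149.3]
tcp_rot: [-179.9, 0.0, 92.1]
ft_force: [0.4, 0.6, -0.5]
finger_gap: 45.2
grip_force: 0.0
```

```bash
python3 - <<'E'
from h import *
s=r.sense();print(s['joint_pos'].round(1),s['tool_pos'],s['tcp_rot'])
a=r.snapshot('top')[0][110:250,170:330]; b=r.snapshot('scene')[0][130:270,190:350]
cv2.imwrite('pics/t4.png',cv2.resize(np.hstack([a,b]),None,fx=2.5,fy=2.5,interpolation=cv2.INTER_CUBIC))
E
```

```text
[ 6.   5.6 96.  -0.  78.5  4. ] [556.70585609 110.10321842 149.3369718 ] [-1.79905016e+02  7.28340541e-03  9.20574292e+01]
```

View pics/t4.png

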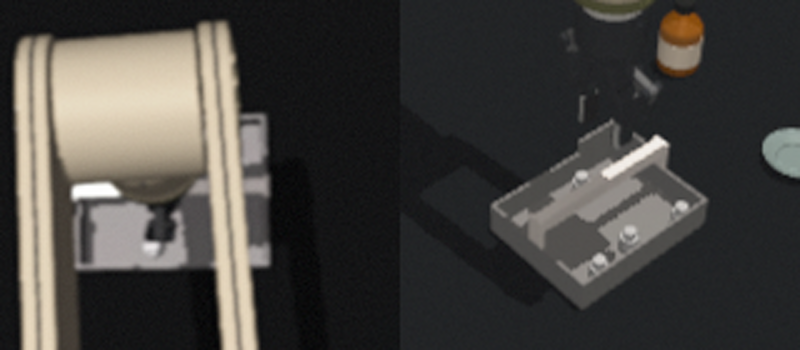

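The scene half shows the stray standing in the −x half at (582,178), with the other three in place. I'll grip the handle.

Call:
{"fn": "jog_arm", "kwargs": {
  "rows": [
    [[0, 1, 20], [0, 0, 0]],
    [[0, 2, 50], [0, 0, 0]],
    [[0, 2, 75], [0, 0, 0]],
    [[0, 2, 90], [0, 0, 0]],
    [[0, 2, 97], [0, 0, 0]],
    [[0, 2, 97], [0, 0, 0]],
    [[0, 2, 97], [0, 0, 0]]
  ]
}}

```text
time: 9.3
tool_pos: [560.2, 110.3, 54.5]
tcp_rot: [179.9, -0.0, 92.1]
ft_force: [-0.3, 0.2, 0.7]
finger_gap: 45.4
grip_force: 0.0
```

Call:
{"fn": "jog_arm", "kwargs": {
  "rows": [
    [[0, 0, 0], [0, 0, 0]],
    [[0, 0, 0], [0, 0, 0]],
    [[0, 0, 0], [0, 0, 0]],
    [[0, 0, 0], [0, 0, 0]],
    [[0, 0, 0], [0, 0, 0]],
    [[0, 0, 0], [0, 0, 0]],
    [[0, 0, 0], [0, 0, 0]]
  ],
  "grip": 2,
  "force": 115
}}

```text
time: 10.0
tool_pos: [560.3, 110.4, 54.8]
tcp_rot: [179.9, -0.0, 92.1]
ft_force: [-1.5, -0.2, 6.0]
finger_gap: 11.8
grip_force: 113.5
```

Call:
{"fn": "jog_arm", "kwargs": {
  "rows": [
    [[0, 0, -5], [0, 0, 0]],
    [[0, 0, -15], [0, 0, 0]],
    [[0, 0, -32], [0, 0, 0]],
    [[0, 0, -55], [0, 0, 0]],
    [[0, 0, -80], [0, 0, 0]],
    [[0, 0, -105], [0, 0, 0]],
    [[0, 0, -130], [0, 0, 0]],
    [[0, 0, -155], [0, 0, 0]],
    [[0, 0, -175], [0, 0, 0]],
    [[0, 0, -190], [0, 0, 0]]
  ]
}}

```text
time: 11.0
tool_pos: [559.4, 110.3, 245.1]
tcp_rot: [179.9, -0.0, 92.1]
ft_force: [0.6, -0.3, -5.0]
finger_gap: 12.2
grip_force: 112.5
```

Call:
{"fn": "jog_arm", "kwargs": {
  "rows": [
    [[0, 0, -6], [0, 0, 0]],
    [[0, 0, -8], [0, 0, 0]],
    [[0, 0, -8], [0, 0, 0]],
    [[0, 0, -8], [0, 0, 0]],
    [[0, 0, -8], [0, 0, 0]]
  ]
}}

```text
time: 11.5
tool_pos: [558.8, 110.2, 250.0]
tcp_rot: [-179.9, 0.0, 92.1]
ft_force: [-1.4, -0.5, -5.1]
finger_gap: 12.1
grip_force: 112.5
```

Call:
{"fn": "jog_arm", "kwargs": {
  "rows": [
    [[0, 0, 0], [-0.015, -0.015, 0]],
    [[0, 0, 0], [-0.04, -0.04, 0]],
    [[0, 0, 0], [-0.07, -0.07, 0]],
    [[0, 0, 0], [-0.1, -0.1, 0]],
    [[0, 0, 0], [-0.13, -0.13, 0]],
    [[0, 0, 0], [-0.16, -0.16, 0]],
    [[0, 0, 0], [-0.19, -0.19, 0]],
    [[0, 0, 0], [-0.22, -0.22, 0]],
    [[0, 0, 0], [-0.245, -0.245, 0]],
    [[0, 0, 0], [-0.265, -0.265, 0]]
  ]
}}

```text
time: 12.5
tool_pos: [559.0, 110.9, 251.3]
tcp_rot: [164.3, 15.1, 90.1]
ft_force: [0.1, -0.3, -5.0]
finger_gap: 12.3
grip_force: 112.6
```

Call:
{"fn": "jog_arm", "kwargs": {
  "rows": [
    [[0, 0, 0], [-0.03, -0.03, 0]],
    [[0, 0, 0], [-0.06, -0.06, 0]],
    [[0, 0, 0], [-0.09, -0.09, 0]],
    [[0, 0, 0], [-0.12, -0.12, 0]],
    [[0, 0, 0], [-0.15, -0.15, 0]],
    [[0, 0, 0], [-0.175, -0.175, 0]],
    [[0, 0, 0], [-0.2, -0.2, 0]],
    [[0, 0, 0], [-0.215, -0.215, 0]],
    [[0, 0, 0], [-0.215, -0.215, 0]],
    [[0, 0, 0], [-0.215, -0.215, 0]]
  ]
}}

```text
time: 13.5
tool_pos: [559.3, 110.5, 251.3]
tcp_rot: [150.3, 26.3, 85.1]
ft_force: [1.1, -0.3, -6.0]
finger_gap: 12.4
grip_force: 113.3
```

Call:
{"fn": "jog_arm", "kwargs": {
  "rows": [
    [[0, 0, 0], [0, 0, 0]],
    [[0, 0, 0], [0, 0, 0]],
    [[0, 0, 0], [0, 0, 0]],
    [[0, 0, 0], [0, 0, 0]],
    [[0, 0, 0], [0, 0, 0]],
    [[0, 0, 0], [0, 0, 0]],
    [[0, 0, 0], [0, 0, 0]],
    [[0, 0, 0], [0, 0, 0]]
  ]
}}

```text
time: 14.3
tool_pos: [559.4, 110.2, 251.3]
tcp_rot: [150.3, 26.4, 85.0]
ft_force: [-0.3, -0.3, -4.9]
finger_gap: 12.1
grip_force: 113.4
```

```bash
python3 - <<'E'
from h import *
from scipy.spatial.transform import Rotation as R
s=r.sense();print(s['joint_pos'].round(1),s['qd'].round(2),s['tool_pos'],s['tcp_rot']);print(R.from_euler('xyz',s['tcp_rot'],degrees=True).as_matrix().round(3))
a=r.snapshot('top')[0][100:270,150:310]; b=r.snapshot('scene')[0][90:260,190:350]
cv2.imwrite('pics/t5.png',cv2.resize(np.hstack([a,b]),None,fx=2.5,fy=2.5,interpolation=cv2.INTER_CUBIC))
E
```

```text
[ 28.  -10.4 109.3 -38.8  71.2  35.5] [-0.06 -0.02 -0.08  0.12 -0.12  0.22] [559.35264983 110.24728521 251.28670272] [150.2994069   26.35968768  85.01610069]
[[ 0.078  0.884  0.46 ]
 [ 0.893  0.144 -0.427]
 [-0.444  0.444 -0.778]]
```

View pics/t5.png

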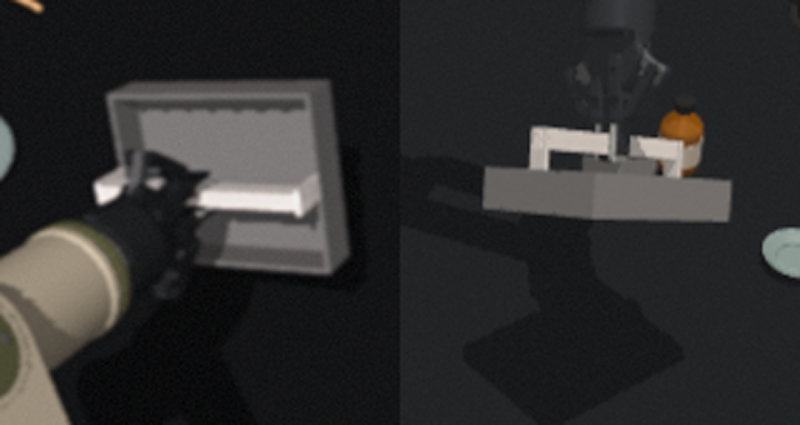

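No masses are left in the +x half, and the roughly −5 N wrist load says all four are still aboard. The hand hides the corner, so I'll rock gently to each side to settle any stragglers, then turn about the vertical to see inside.

Call:
{"fn": "jog_arm", "kwargs": {
  "rows": [
    [[0, 0, 0], [0.03, -0.04, 0]],
    [[0, 0, 0], [0.07, -0.09, 0]],
    [[0, 0, 0], [0.11, -0.14, 0]],
    [[0, 0, 0], [0.14, -0.18, 0]],
    [[0, 0, 0], [0.15, -0.2, 0]],
    [[0, 0, 0], [0.15, -0.2, 0]],
    [[0, 0, 0], [0.11, -0.14, 0]],
    [[0, 0, 0], [0.06, -0.08, 0]],
    [[0, 0, 0], [0.02, -0.02, 0]],
    [[0, 0, 0], [0, 0, 0]]
  ]
}}

```text
time: 15.4
tool_pos: [559.0, 109.7, 252.1]
tcp_rot: [150.1, 26.2, 85.0]
ft_force: [-0.0, -0.8, -5.2]
finger_gap: 12.3
grip_force: 113.4
```

Call:
{"fn": "jog_arm", "kwargs": {
  "rows": [
    [[0, 0, 0], [-0.04, 0.03, 0]],
    [[0, 0, 0], [-0.09, 0.07, 0]],
    [[0, 0, 0], [-0.14, 0.11, 0]],
    [[0, 0, 0], [-0.18, 0.14, 0]],
    [[0, 0, 0], [-0.2, 0.15, 0]],
    [[0, 0, 0], [-0.2, 0.15, 0]],
    [[0, 0, 0], [-0.14, 0.11, 0]],
    [[0, 0, 0], [-0.08, 0.06, 0]],
    [[0, 0, 0], [-0.02, 0.02, 0]],
    [[0, 0, 0], [0, 0, 0]]
  ]
}}

```text
time: 16.4
tool_pos: [560.3, 111.2, 251.8]
tcp_rot: [150.4, 26.4, 85.0]
ft_force: [0.2, 0.3, -4.8]
finger_gap: 12.1
grip_force: 113.4
```

Call:
{"fn": "jog_arm", "kwargs": {
  "rows": [
    [[0, 0, 0], [0.035, -0.035, 0.062]],
    [[0, 0, 0], [0.07, -0.07, 0.124]],
    [[0, 0, 0], [0.111, -0.111, 0.194]],
    [[0, 0, 0], [0.155, -0.155, 0.272]],
    [[0, 0, 0], [0.2, -0.2, 0.35]],
    [[0, 0, 0], [0.244, -0.244, 0.428]],
    [[0, 0, 0], [0.289, -0.289, 0.506]],
    [[0, 0, 0], [0.311, -0.311, 0.545]],
    [[0, 0, 0], [0.311, -0.311, 0.545]],
    [[0, 0, 0], [0.311, -0.311, 0.545]]
  ]
}}

```text
time: 17.4
tool_pos: [559.7, 110.4, 250.9]
tcp_rot: [150.3, 26.4, 45.0]
ft_force: [-0.2, -0.8, -5.2]
finger_gap: 12.0
grip_force: 113.5
```

```bash
python3 - <<'E'
from h import *
from scipy.spatial.transform import Rotation as R
s=r.sense();print(s['joint_pos'].round(1),s['qd'].round(2),s['tool_pos']);print(R.from_euler('xyz',s['tcp_rot'],degrees=True).as_matrix().round(3))
a=r.snapshot('top')[0][100:270,150:310]; b=r.snapshot('scene')[0][90:260,190:350]
cv2.imwrite('pics/t6.png',cv2.resize(np.hstack([a,b]),None,fx=2.5,fy=2.5,interpolation=cv2.INTER_CUBIC))
E
```

```text
[ 27.8  14.   84.4 -36.2  96.1  66.4] [ 0.28 -1.19  0.86  0.03  0.01 -0.01] [559.70648904 110.37450829 250.9294194 ]
[[ 0.634  0.77   0.077]
 [ 0.633 -0.459 -0.623]
 [-0.444  0.444 -0.778]]
```

View pics/t6.png

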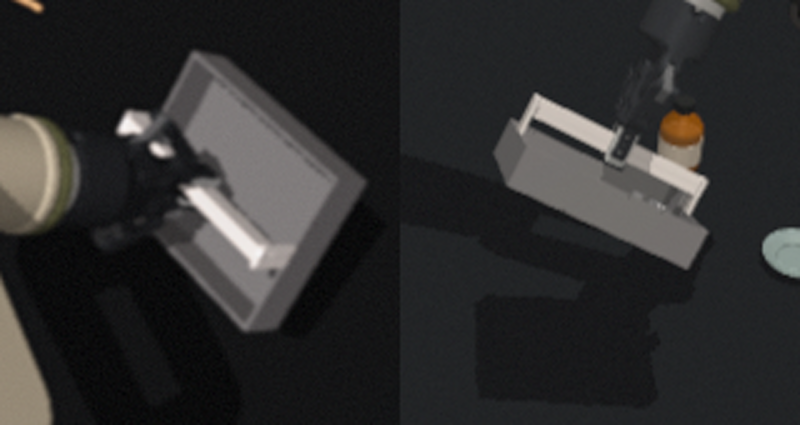

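The scene view now shows mass tops just inside the corner, at about (655,205). I'll turn another 40° for a clear look.

Call:
{"fn": "jog_arm", "kwargs": {
  "rows": [
    [[0, 0, 0], [0.035, -0.035, 0.062]],
    [[0, 0, 0], [0.07, -0.07, 0.124]],
    [[0, 0, 0], [0.111, -0.111, 0.194]],
    [[0, 0, 0], [0.155, -0.155, 0.272]],
    [[0, 0, 0], [0.2, -0.2, 0.35]],
    [[0, 0, 0], [0.244, -0.244, 0.428]],
    [[0, 0, 0], [0.289, -0.289, 0.506]],
    [[0, 0, 0], [0.311, -0.311, 0.545]],
    [[0, 0, 0], [0.311, -0.311, 0.545]],
    [[0, 0, 0], [0.311, -0.311, 0.545]]
  ]
}}

```text
time: 18.5
tool_pos: [559.5, 110.2, 251.4]
tcp_rot: [150.3, 26.3, 4.9]
ft_force: [-0.8, -0.2, -5.6]
finger_gap: 12.1
grip_force: 113.4
```

```bash
python3 - <<'E'
from h import *
from scipy.spatial.transform import Rotation as R
s=r.sense();M=R.from_euler('xyz',s['tcp_rot'],degrees=True).as_matrix()
print(s['joint_pos'].round(1),s['tool_pos'],M[2].round(3))
im=r.snapshot('scene')[0]
# expected corner: tote x=tool y, y=tool x, z=-tool z ; handle = tcp -18 tool z
T=np.c_[M[:,1],M[:,0],-M[:,2]]; h=s['tool_pos']-18*M[:,2]; c=h+T@[-76,96,-54]
p=r.camera_params('scene');P=np.array(p['pose']);q=P[:3,:3].T@(c-P[:3,3])
print('corner',c.round(),p['fx']*q[0]/q[2]+p['cx'],p['fy']*q[1]/q[2]+p['cy'])
cv2.imwrite('pics/t7.png',cv2.resize(im[110:210,210:343],None,fx=6,fy=6,interpolation=cv2.INTER_CUBIC))
E
```

```text
[ 19.9  32.3  61.1 -25.1 117.   92.5] [559.4971073  110.16266464 251.39470089] [-0.444  0.444 -0.778]
corner [611. 163. 147.] 298.8217769240945 186.3143164256633
```

View pics/t7.png

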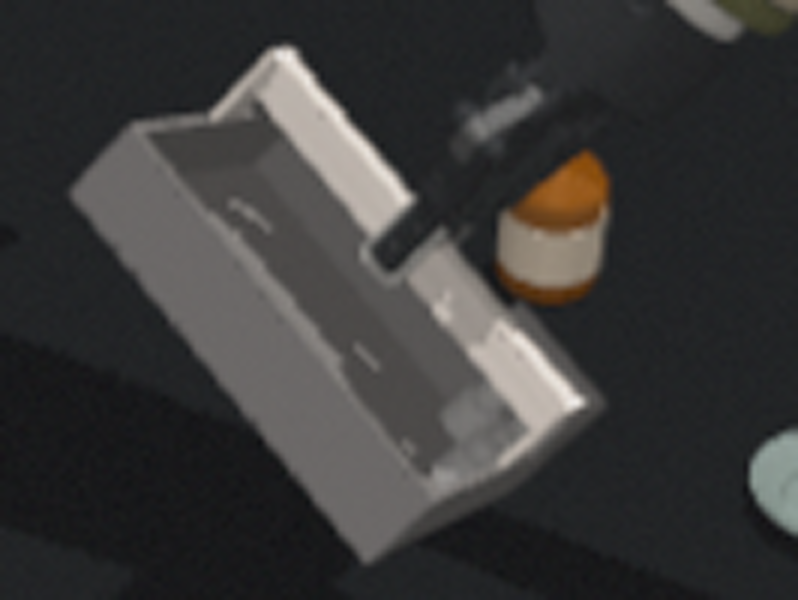

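The masses appear at about (440–490, 390–480), near the +y wall end. I'll convert those pixels into tote coordinates.

```bash
python3 - <<'E'
from h import *
from scipy.spatial.transform import Rotation as R
s=r.sense();M=R.from_euler('xyz',s['tcp_rot'],degrees=True).as_matrix()
T=np.c_[M[:,1],M[:,0],-M[:,2]]; h=s['tool_pos']-18*M[:,2]; O=h-T@[0,0,72]
p=r.camera_params('scene');P=np.array(p['pose'])
def proj(t):
    q=P[:3,:3].T@(O+T@np.array(t,float)-P[:3,3]);return ((p['fx']*q[0]/q[2]+p['cx']-210)*6,(p['fy']*q[1]/q[2]+p['cy']-110)*6)
for t in [(80,100,42),(80,-100,42),(-80,100,62),(0,100,82),(0,-100,82),(76,96,4)]: print(t,np.round(proj(t)))
o=T.T@(P[:3,3]-O)
for u,v in [(475,410),(450,475),(440,445),(470,445),(490,400),(365,355),(442,305)]:
    d=T.T@P[:3,:3]@np.array([(u/6+210-p['cx'])/p['fx'],(v/6+110-p['cy'])/p['fy'],1])
    print((u,v),[(o+d*(z-o[2])/d[2]).round().tolist() for z in (14,28)])
im,d=r.snapshot('scene'); C=(cloud('scene',d)-O)@T
for u,v in [(475,410),(450,470),(440,445),(470,445),(490,400),(365,355),(442,305),(400,330)]: print(u,v,C[int(110+v/6),int(210+u/6)].round())
m=(np.abs(C[...,0])<74)&(np.abs(C[...,1])<94)&(C[...,2]>12)&(C[...,2]<40); v,u=np.nonzero(m); print(len(u)); print(C[m][::4].round().astype(int).tolist())
E
```

```text
(80, 100, 42) [437. 499.]
(80, -100, 42) [131. 121.]
(-80, 100, 62) [610. 403.]
(0, 100, 82) [578. 404.]
(0, -100, 82) [283.  46.]
(76, 96, 4) [372. 546.]
(475, 410) [[-68.0, 63.0, 14.0], [-36.0, 67.0, 28.0]]
(450, 475) [[-3.0, 86.0, 14.0], [27.0, 90.0, 28.0]]
(440, 445) [[-15.0, 72.0, 14.0], [15.0, 76.0, 28.0]]
(470, 445) [[-39.0, 77.0, 14.0], [-8.0, 81.0, 28.0]]
(490, 400) [[-89.0, 61.0, 14.0], [-56.0, 66.0, 28.0]]
(365, 355) [[-13.0, 20.0, 14.0], [17.0, 26.0, 28.0]]
(442, 305) [[-116.0, 8.0, 14.0], [-83.0, 14.0, 28.0]]
475 410 [-59.  63.  18.]
450 470 [-9. 83. 13.]
440 445 [-41.  67.   1.]
470 445 [-12.  80.  26.]
490 400 [-60.  63.  26.]
365 355 [-36.  13.   2.]
442 305 [ 8. 28. 66.]
400 330 [-75.   9.   5.]
161
[[-73, -92, 22], [-72, -81, 25], [-74, -71, 19], [-74, -65, 18], [-73, -45, 24], [-74, -37, 25], [-73, -33, 21], [-70, -4, 26], [-74, 1, 18], [-73, 12, 13], [-74, 47, 25], [-63, 58, 29], [-59, 59, 26], [-57, 56, 18], [-60, 63, 26], [-55, 58, 18], [-58, 65, 25], [-51, 61, 17], [-61, 67, 22], [-55, 64, 16], [-66, 70, 20], [-59, 69, 17], [-61, 80, 30], [-37, 78, 29], [-60, 82, 28], [-37, 78, 25], [-48, 84, 29], [-18, 79, 27], [-36, 84, 28], [-18, 74, 17], [-13, 81, 28], [-35, 88, 29], [-12, 78, 20], [-13, 85, 28], [-37, 89, 26], [-10, 82, 21], [-12, 89, 29], [-10, 84, 19], [-13, 91, 27], [-13, 88, 18], [-13, 88, 14]]
```

The four masses stand bunched at tote (x, y) of about (−65,63), (−65,85), (−40,85) and (−18,84) mm, all within 60 mm of the corner point. The tilt is 39° and the corner is 147 mm above the bench.

Call:
{"fn": "jog_arm", "kwargs": {
  "rows": [
    [[0, 0, 0], [0, 0, 0]],
    [[0, 0, 0], [0, 0, 0]],
    [[0, 0, 0], [0, 0, 0]],
    [[0, 0, 0], [0, 0, 0]],
    [[0, 0, 0], [0, 0, 0]]
  ]
}}

```text
time: 19.1
tool_pos: [559.3, 110.3, 251.3]
tcp_rot: [150.3, 26.4, 4.8]
ft_force: [-0.6, 0.3, -6.0]
finger_gap: 12.2
grip_force: 113.4
```

```bash
python3 -c "
from bench import r
print(r.sense()['qd'].round(2)); print(r.hand_in())"
```

```text
[-0.05  0.08 -0.04  0.01 -0.15  0.08]
the job is handed in; nothing more can be done
None
```

I handed the job in at about 19 s, with no verdict returned: the stray is in the tote, and the arm is holding the tote still by its handle, tilted 39° with the corner about 147 mm above the bench, all four masses within about 60 mm of the corner point, and the glassware not touched.

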